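Load slate boards into the board dryer

ROBOT

A 6-joint arm with a two-finger parallel gripper is mounted at the origin on the work surface. World frame = base frame: x ahead of the robot, y to its left, z up, the work surface at z = 0. Lengths are in m, angles in rad, forces in N, time in s.
With the tool pointing down it reaches from about 0.3 to 0.875 m from the base axis. Payload 6.4 kg.
Tool frame: the origin (TCP) lies midway between the tips of the shut fingers; the grasp point (between the pads) lies manip.tcp_to_grasp behind it (manip.tcp_to_grasp is the distance from the TCP to the grasp point, in m); z points along the fingers, y is the direction in which the jaws open and shut (so a half turn about z gives the same grasp; the last joint's range is limited). The gripper opens to 85 mm and grips with 20 to 120 N. Pads are 22 mm wide; open, the fingers measure 114 mm over their backs; the gripper's body (76 mm by 85 mm) begins 54 mm behind the grasp point. The pads swing forward as they close: fully open they stand 13 mm farther back than shut.
Start: joints at [1.094, 0.181, 1.607, -0, 1.354, -0.206], TCP at [0.154, 0.554, 0.231] pointing down, gripper open.
Joint ranges: [-2.99, 2.99], [-0.89, 2.07], [0.3, 2.58], [-1.14, 4.28], [0, 2.63], [-3.12, 3.12]. Speed limits (rad/s): [2.57, 2.57, 3.01, 3.14, 3.14, 3.14].

INTERFACE

Orientations are given as a unit quaternion [x, y, z, w].
In Python, from plant import manip, eoat, solve_ik, imaging, ticket, nets gives the robot as it stands. Calls block until the motion is done:
- manip.move_to(position, orientation): joint-space move of the TCP to a pose.
- manip.movel(position, orientation=None, velocity=0.15, f_stop=None): straight line of the TCP; orientation=None keeps the orientation; velocity is the mean speed in m/s. With f_stop (N) it stops when the force on the tool has changed by that much, and returns True; else False.
- manip.set_joints(angles): joint-space move.
- eoat.move_gripper(opening, effort=None): opening from 0.0 (shut) to 1.0 (fully open); effort is the grip in N (None keeps the last); returns when the fingers have stopped.
- manip.hold(seconds).
- solve_ik(position, orientation): joint angles nearest the present ones, or None.
- imaging.snapshot(name): name is "scene" or "top" or "wrist"; returns a dict with "color" (384x512x3 uint8, blue, green, red), "intrinsics" (3x3 intrinsics, pixels), "world_to_cam" (4x4, takes a point from world to camera coordinates); the wrist camera has in their place "tool_from_camera" (4x4, takes a point from camera to tool coordinates, whose origin is the TCP and whose axes are the flange's). Camera axes: x right, y down, z forward; pixel columns grow to the right and rows downward; lengths in m; the calibration is good to about 2 mm. A picture is of the moment at which its call begins: read the wrist's pose just before it. There is no depth.
A pose or a line that the arm cannot do raises manip.PlanningError and nothing moves.
- ticket.close_job(): hands the job in, once; it reports no verdict.
Trained networks look in a picture, given as the dict that the camera call returned (one of the last four; its "shot" number tells which), for a name from the list of things; names that differ only in an ending like _2 or _b are one class to them, and where a whole thing is asked for, a point or a joint stands for the part that bears it (a point fixed in the world has none). Each returns a list of dicts, best first, with "p" (0 to 1); they miss things now and then, are a little off and sometimes report something else, mostly with a low value. They report only what shows in the picture. A call takes as long as a camera call. They do not tell look-alikes from the thing itself.
- nets.outline_of(picture, label): "mask" (384x512 bool, what is visible of it).
- nets.pinpoint(picture, label): "at" ([x, y, z] in m, in the coordinates of the camera as it stood for that picture, good to about 4 mm: a listed point, or the origin of a listed thing).
Readings, each from a call of its own:
- manip.current_clock(): time.
- manip.current_qpos(): joint angles.
- manip.current_dq(): joint speeds.
- manip.current_effort(): joint torques, N m.
- manip.current_position(): TCP position.
- manip.current_ee_rot(): TCP orientation.
- manip.current_contact_force(): force on the tool from outside, world axes, zero at the start.
- manip.current_moment(): the same for the moment, N m.
- manip.current_width(): opening from 0.0 (shut) to 1.0 (fully open).
Only numpy, scipy, OpenCV 4.12 (cv2) and the standard library are available. Lean on these libraries where they do the work, as an engineer would, in place of code of your own. Each camera call takes 0.05 s, during which the arm holds its last target.

TASK

Move the salt pot off the board dryer and stand it wholly on the cork coaster, and put every slate board from the draining rack upright into the dryer, fully home, one to a slot: large boards in the wide slots, small boards in the narrow ones. When all the boards are in, press the start button and let it come back. Slate is brittle, so hold the boards lightly and ease them down without ramming or dropping them, keep them from toppling, and leave the other things on the worktop where they are.

Things in the scene. Friction and masses are not known exactly. Their poses are not given: they have to be found in the camera images.
- large1: One large slate board, 120 mm wide (x), 9 mm thick (y), 110 mm tall, plus a handle tab 40 wide, 38 tall, 9 thick, mid top edge (z 110 to 148). Lowest 8 mm: 8 mm narrower. Origin: centre of bottom edge. 360 g +-25%. In any rack slot, or absent. Brittle: chips if the fingers' summed force exceeds 160 N, it hits the dryer with over 100 N or drops over 8 mm; grip with 20 to 30 N.
- large2: Other large slate board, 120 mm wide (x), 9 mm thick (y), 110 mm tall, plus a handle tab 40 wide, 38 tall, 9 thick, mid top edge (z 110 to 148). Lowest 8 mm: 8 mm narrower. Origin: centre of bottom edge. 360 g +-25%. In any rack slot, or absent. Brittle: chips if the fingers' summed force exceeds 160 N, it hits the dryer with over 100 N or drops over 8 mm; grip with 20 to 30 N.
- small1: One small slate board, 90 mm wide (x), 9 mm thick (y), 110 mm tall, plus a handle tab 40 wide, 38 tall, 9 thick, mid top edge (z 110 to 148). Lowest 8 mm: 8 mm narrower. Origin: centre of bottom edge. 280 g +-25%. In any rack slot, or absent. Brittle: chips if the fingers' summed force exceeds 160 N, it hits the dryer with over 100 N or drops over 8 mm; grip with 20 to 30 N.
- small2: Other small slate board, 90 mm wide (x), 9 mm thick (y), 110 mm tall, plus a handle tab 40 wide, 38 tall, 9 thick, mid top edge (z 110 to 148). Lowest 8 mm: 8 mm narrower. Origin: centre of bottom edge. 280 g +-25%. In any rack slot, or absent. Brittle: chips if the fingers' summed force exceeds 160 N, it hits the dryer with over 100 N or drops over 8 mm; grip with 20 to 30 N.
- slot0 (a point): Centre of the floor of the first wide slot of the board dryer. The slot is upright, open at the top, 126 mm long (x) and 12 mm wide (y), 90 mm deep (floor 20 mm and top 110 mm above the worktop), its top 12 mm flared outward by 6 mm on all four sides. Axes are the dryer's: z up. Empty at the start.
- slot1 (a point): Centre of the floor of the second wide slot of the board dryer. The slot is upright, open at the top, 126 mm long (x) and 12 mm wide (y), 90 mm deep (floor 20 mm and top 110 mm above the worktop), its top 12 mm flared outward by 6 mm on all four sides. Axes are the dryer's: z up. Empty at the start.
- slot2 (a point): Centre of the floor of the first narrow slot of the board dryer. The slot is upright, open at the top, 96 mm long (x) and 12 mm wide (y), 90 mm deep (floor 20 mm and top 110 mm above the worktop), its top 12 mm flared outward by 6 mm on all four sides. Axes are the dryer's: z up. Empty at the start.
- slot3 (a point): Centre of the floor of the second narrow slot of the board dryer. The slot is upright, open at the top, 96 mm long (x) and 12 mm wide (y), 90 mm deep (floor 20 mm and top 110 mm above the worktop), its top 12 mm flared outward by 6 mm on all four sides. Axes are the dryer's: z up. Empty at the start.
- dryer: Fixed board dryer: white box, 150 mm (x -75 to 75), 260 mm wide (y), 110 mm high; four slots along x in its top at y = 90, 30 (wide), -30, -90 mm (narrow). In front (x -75 to -112) a control ledge 85 mm high with the start button. Origin: centre of the 150 x 260 underside. Stands left or right of the robot's middle, turned a little.
- drainer: Fixed draining rack: white tray 160 x 250 mm with pairs of steel wire loops 65 mm high: four slots at y = 90, 30, -30, -90 mm, 13 mm wide. Boards stand in them, width along the rack's x, bottom 6 mm above the worktop, leaning up to 0.1 rad. Origin: centre of its underside.
- start (a joint): Start button of the dryer: 0 out, 0.006 m fully pressed; a spring (about 5 N at full travel) pushes it back. Counts as pressed beyond 0.004 m.
- start_top (a point): Centre of the top of the black round start button, 28 mm across, in the middle of the dryer's control ledge; it is pressed straight down.
- pot: Low white ceramic salt pot with lid, round, 64 mm across, straight sided up to 32 mm, top at 37 mm, with a knob 20 mm across in the middle of the lid (54 mm high in all), about 200 g. Origin: centre of its underside. Starts standing on top of the dryer over the slots.
- coaster: Round cork coaster lying on the worktop, fixed, 112 mm across, 4 mm thick. Origin: centre of its underside.
- shaker: Steel salt shaker, plain cylinder 36 mm across, 75 mm tall, standing behind the coaster; a bystander to be left where it is. Origin: middle of its underside.
- mug: Blue mug, 85 mm tall; a bystander to be left where it is. Origin: middle of its underside.
- cup: White cup, 55 mm tall; a bystander to be left where it is. Origin: middle of its underside.
- soap: Clear bottle, 190 mm tall, behind; a bystander to be left where it is. Origin: middle of its underside.
- jar: Glass storage jar, 110 mm tall, behind; a bystander to be left where it is. Origin: middle of its underside.
- brush: Pastry brush with wooden handle lying behind; a bystander to be left where it is.
There are look-alikes about, which are no part of the job. Leave any purple look-alike of the large1 alone. Leave any white look-alike of the small1 alone.

How it is judged:
On the way, in this order (a step that is already met when the one before it is completed fails the run):
1. every board stands fully home in a slot of its own size, released ((distance between large1 and slot0 below 0.01 m or distance between large1 and slot1 below 0.01 m) and (distance between large2 and slot0 below 0.01 m or distance between large2 and slot1 below 0.01 m) and (distance between small1 and slot2 below 0.01 m or distance between small1 and slot3 below 0.01 m) and (distance between small2 and slot2 below 0.01 m or distance between small2 and slot3 below 0.01 m) and angle between each of large1, large2, small1, small2's own z axis and vertical below 0.12 rad and contact force between the fingers and large1 below 0.1 N and contact force between the fingers and large2 below 0.1 N and contact force between the fingers and small1 below 0.1 N and contact force between the fingers and small2 below 0.1 N and linear speed of each of large1, large2, small1, small2 below 0.03 m/s), for 0.2 s.
2. the start button is pressed (value of joint start above 0.004 m), for 0.02 s.
3. the button has come back (value of joint start below 0.0015 m), for 0.1 s.
At the end, for the whole second after the job is handed in: Each board present rests in a slot of its own size, its bottom edge centre within 10 mm of the slot floor centre and upright within 0.12 rad; the pot stands upright on the coaster, its centre within 24 mm of the coaster centre; the button is out; all released and at rest (all of step 1 and horizontal distance between pot and coaster below 0.024 m and z of pot in the frame of coaster below 0.012 m and angle between pot's own z axis and vertical below 0.1 rad and linear speed of pot below 0.03 m/s and value of joint start below 0.0015 m); the robot touches nothing.
It fails at once if a board is squeezed or pressed by the fingers with more than 160 N (both fingers summed) (contact force between the fingers and large1 above 160 N or contact force between the fingers and large2 above 160 N or contact force between the fingers and small1 above 160 N or contact force between the fingers and small2 above 160 N).
It fails at once if a board meets the dryer with more than 100 N (rammed) (contact force between any of large1, large2, small1, small2 and dryer above 100 N).
It fails at once if a board topples (leans over 0.8 rad) or is dropped (moves faster than 0.4 m/s out of the fingers) (angle between any of large1, large2, small1, small2's own z axis and vertical above 0.8 rad or (contact force between the fingers and large1 below 0.1 N and linear speed of large1 above 0.4 m/s) or (contact force between the fingers and large2 below 0.1 N and linear speed of large2 above 0.4 m/s) or (contact force between the fingers and small1 below 0.1 N and linear speed of small1 above 0.4 m/s) or (contact force between the fingers and small2 below 0.1 N and linear speed of small2 above 0.4 m/s)).
It fails at once if a bystander is moved by more than 30 mm (distance of any of shaker, mug, cup, soap, jar, brush from where it was at the start of the episode above 0.03 m).
It fails at once if the start button is pressed while a board is not yet in its slot (value of joint start above 0.004 m and not ((distance between large1 and slot0 below 0.01 m or distance between large1 and slot1 below 0.01 m) and (distance between large2 and slot0 below 0.01 m or distance between large2 and slot1 below 0.01 m) and (distance between small1 and slot2 below 0.01 m or distance between small1 and slot3 below 0.01 m) and (distance between small2 and slot2 below 0.01 m or distance between small2 and slot3 below 0.01 m))).
Of large1, large2, small1, small2 only 2 to 4 are there at a start; the rules pass over those that are not, and their reading is None.
At some moment in a run one of pot may be knocked a few centimetres aside while the robot is not near it.
It also fails if it takes over 210 s, if anything falls off the work surface, if the arm or the gripper's body presses on something with over 40 N, if the wrist force passes 120 N, or if a joint passes its speed limit or range.

## Working session

There is one attempt and no reset: what is moved stays moved. The work goes in short steps, each a Python script; the robot and the scene stay as the last script left them, time stands still between calls to the robot, and variables do not carry over. Pictures are saved under pics/ and viewed, and the job is handed in when it is done.

```bash
mkdir -p pics; ls
python3 - <<'E'
from plant import manip, eoat, solve_ik, imaging, ticket, nets
import cv2
print(manip.current_clock(), manip.tcp_to_grasp, manip.current_ee_rot(), manip.current_width())
for n in ("scene","top"):
    s=imaging.snapshot(n); cv2.imwrite(f"pics/{n}0.png",s["color"])
    print(n,s["intrinsics"].tolist() if hasattr(s["intrinsics"],'tolist') else s["intrinsics"]); print(s["world_to_cam"])
E
```

```text
pics
0.0 0.0187 [ 1.34958302e-01  9.90850878e-01 -8.38620920e-04 -3.00831345e-04] 0.9999286864444359
scene [[459.02183568063674, 0.0, 261.644590523055], [0.0, 459.02183568063674, 193.31670488069366], [0.0, 0.0, 1.0]]
[[ 0.78469991  0.61985231 -0.00540046 -0.44635524]
 [ 0.41119015 -0.5270247  -0.7437524  -0.1653524 ]
 [-0.46386282  0.58140182 -0.6684334   1.61874945]
 [ 0.          0.          0.          1.        ]]
top [[441.9079997043585, 0.0, 255.869480595968], [0.0, 441.9079997043585, 190.2859324565266], [0.0, 0.0, 1.0]]
[[ 4.44230099e-03 -9.99988777e-01 -1.64656433e-03 -7.36019399e-04]
 [-9.97037643e-01 -4.30274218e-03 -7.67946969e-02  5.77224299e-01]
 [ 7.67867503e-02  1.98283178e-03 -9.97045567e-01  1.20048267e+00]
 [ 0.00000000e+00  0.00000000e+00  0.00000000e+00  1.00000000e+00]]
```

View pics/scene0.png

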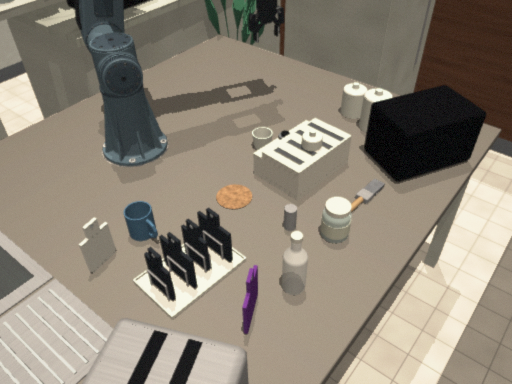

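View pics/top0.png

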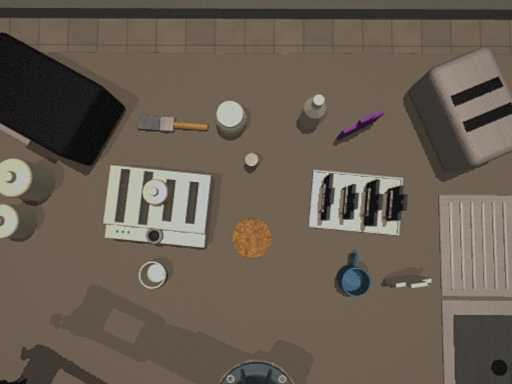

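The four boards to move are the black ones in the rack, at top pixels (325,198), (347,202), (370,204) and (392,205). The look-alikes are purple at (360,125) and white at (410,283). The pot is at (155,192) on the dryer, the coaster at (252,238), the button at (154,236) and the cup at (153,275). Next I'll get measurements.

```bash
cat > h.py <<'E'
from plant import manip, eoat, solve_ik, imaging, ticket, nets
import numpy as np, cv2
from scipy.spatial.transform import Rotation as R
np.set_printoptions(precision=4,suppress=True)
def w2c(s):
    if "world_to_cam" in s: return np.array(s["world_to_cam"])
    T=np.eye(4); T[:3,:3]=R.from_quat(s["rot"]).as_matrix(); T[:3,3]=s["pos"]
    return np.linalg.inv(T@np.array(s["tool_from_camera"]))
def snap(n,f=None):
    p,q=manip.current_position(),manip.current_ee_rot()
    s=imaging.snapshot(n); s["pos"],s["rot"]=p,q
    if f: cv2.imwrite("pics/"+f+".png",s["color"])
    return s
def proj(s,P):
    P=np.atleast_2d(P); M=w2c(s); c=P@M[:3,:3].T+M[:3,3]; u=c@np.array(s["intrinsics"]).T
    return u[:,:2]/u[:,2:]
def ray(s,uv,z):
    M=w2c(s); d=np.linalg.inv(s["intrinsics"])@np.array([uv[0],uv[1],1.]); d=M[:3,:3].T@d; o=-M[:3,:3].T@M[:3,3]
    return o+d*(z-o[2])/d[2]
def find(s,l):
    M=np.linalg.inv(w2c(s)); return [(round(d["p"],2),M[:3,:3]@np.array(d["at"])+M[:3,3]) for d in nets.pinpoint(s,l)]
def down(yaw): # tool z down, tool y axis (jaw) along world angle yaw
    y=np.array([np.cos(yaw),np.sin(yaw),0]); z=np.array([0,0,-1.]); x=np.cross(y,z)
    return R.from_matrix(np.c_[x,y,z]).as_quat()
E
python3 - <<'E'
from h import *
for n in ("top","scene"):
    s=snap(n)
    for l in "large1 small1 slot0 slot1 slot2 slot3 dryer drainer start_top pot coaster shaker cup".split():
        print(n,l,[(a,b.round(4).tolist()) for a,b in find(s,l)])
print(manip.current_clock())
s=snap("top")
c=s["color"]
cv2.imwrite("pics/topA.png",cv2.resize(c[160:250,300:415],None,fx=6.5,fy=6.5,interpolation=cv2.INTER_CUBIC))
cv2.imwrite("pics/topB.png",cv2.resize(c[155:300,95:285],None,fx=4,fy=4,interpolation=cv2.INTER_CUBIC))
E
```

```text
top large1 [(0.9, [0.5524, -0.1849, 0.0071]), (0.77, [0.7515, -0.2741, 0.0005]), (0.74, [0.5397, -0.3055, 0.0053])]
top small1 [(0.71, [0.3378, -0.397, -0.0021]), (0.62, [0.5425, -0.2455, 0.006]), (0.55, [0.5422, -0.3639, 0.0073])]
top slot0 [(0.68, [0.5617, 0.2596, 0.1075]), (0.59, [0.5355, 0.1631, 0.0148]), (0.57, [0.5448, 0.2292, 0.0183]), (0.41, [0.6568, 0.0148, 0.0003])]
top slot1 [(0.68, [0.5617, 0.2596, 0.1075]), (0.59, [0.5355, 0.1631, 0.0148]), (0.57, [0.5448, 0.2292, 0.0183]), (0.41, [0.6568, 0.0148, 0.0003])]
top slot2 [(0.68, [0.5617, 0.2596, 0.1075]), (0.59, [0.5355, 0.1631, 0.0148]), (0.57, [0.5448, 0.2292, 0.0183]), (0.41, [0.6568, 0.0148, 0.0003])]
top slot3 [(0.68, [0.5617, 0.2596, 0.1075]), (0.59, [0.5355, 0.1631, 0.0148]), (0.57, [0.5448, 0.2292, 0.0183]), (0.41, [0.6568, 0.0148, 0.0003])]
top dryer [(0.71, [0.5484, 0.2564, 0.0009])]
top drainer [(0.26, [0.5395, -0.3044, 0.0037])]
top start_top [(0.6, [0.4587, 0.2614, 0.1027]), (0.19, [0.3346, -0.2596, -0.0034])]
top pot [(0.61, [0.5622, 0.2589, 0.1069]), (0.59, [0.6557, 0.0118, 0.0027]), (0.58, [0.5478, 0.2557, -0
[... 622 characters left out ...]
, -0.0007])]
scene slot1 [(0.74, [0.5383, 0.1652, 0.0208]), (0.65, [0.5467, 0.2568, -0.0007])]
scene slot2 [(0.74, [0.5383, 0.1652, 0.0208]), (0.65, [0.5467, 0.2568, -0.0007])]
scene slot3 [(0.74, [0.5383, 0.1652, 0.0208]), (0.65, [0.5467, 0.2568, -0.0007])]
scene dryer [(0.98, [0.5464, 0.2581, 0.0007])]
scene drainer [(0.57, [0.5489, -0.2728, 0.0017])]
scene start_top [(0.71, [0.7655, 0.2423, 0.0043]), (0.52, [0.4461, 0.0145, 0.0019]), (0.48, [0.4538, 0.2684, 0.1049])]
scene pot [(0.57, [0.5631, 0.2558, 0.1098]), (0.25, [0.5411, -0.3659, 0.0091])]
scene coaster [(0.85, [0.4448, 0.0156, 0.0037])]
scene shaker [(0.59, [0.6549, 0.0188, 0.0021])]
scene cup [(0.74, [0.3514, 0.2786, 0.0015])]
1.5
```

View pics/topA.png

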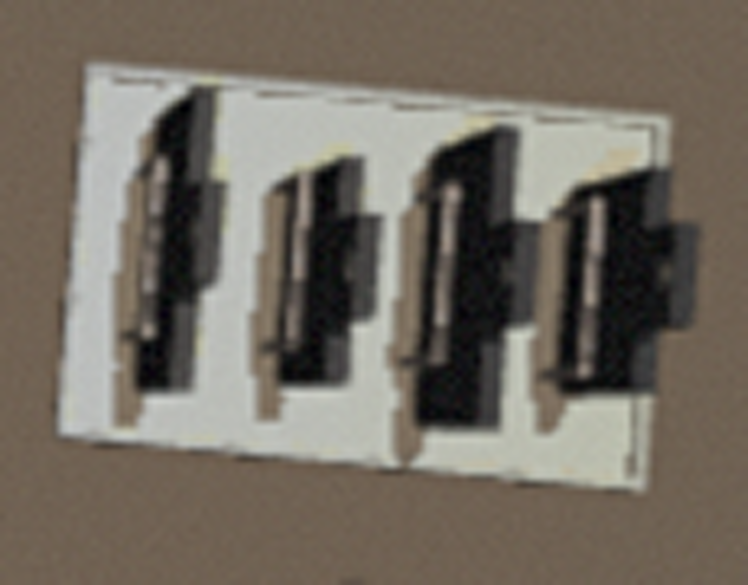

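View pics/topB.png

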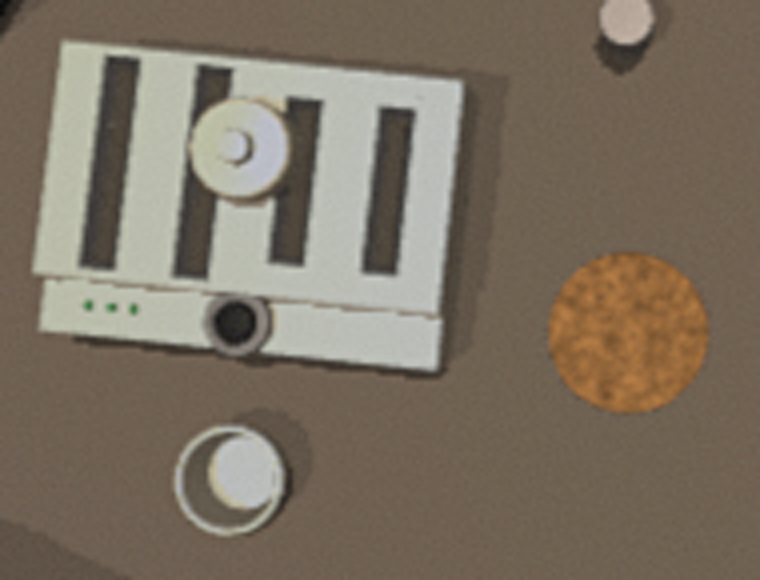

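Run:
```python
from h import *
s=snap("top")
# dryer top corners from crop px /4 + offset
off=np.array([95,155])
for nm,uv in dict(farL=(62,41),farR=(463,80),nearR=(438,312),nearL=(34,273)).items(): print(nm,ray(s,np.array(uv)/4+off,.11))
# slot flare ends
for nm,(a,b) in {"s0":((121,57),(97,268)),"s1":((214,66),(190,276)),"s2":((305,99),(288,265)),"s3":((397,108),(379,273))}.items():
    A=ray(s,np.array(a)/4+off,.11);B=ray(s,np.array(b)/4+off,.11);d=A-B;print(nm,(A+B)/2,np.linalg.norm(d),np.arctan2(d[1],d[0]))
off=np.array([300,160])
for nm,uv in dict(farL=(87,63),farR=(670,118),nearR=(643,490),nearL=(58,437)).items(): print(nm,ray(s,np.array(uv)/6.5+off,.006))
# board top edges z .116 & tabs .154
for nm,(a,b) in {"L0":((203,88),(182,390)),"S1":((352,157),(336,383)),"L2":((507,128),(487,428)),"S3":((659,170),(645,390))}.items():
    A=ray(s,np.array(a)/6.5+off,.116);B=ray(s,np.array(b)/6.5+off,.116);d=A-B;print(nm,(A+B)/2,np.linalg.norm(d),np.arctan2(d[1],d[0]))
for nm,(a,b) in {"L0":((217,182),(208,290)),"S1":((371,214),(362,320)),"L2":((529,222),(521,326)),"S3":((686,224),(681,328))}.items():
    A=ray(s,np.array(a)/6.5+off,.154);B=ray(s,np.array(b)/6.5+off,.154);d=A-B;print(nm,(A+B)/2,np.linalg.norm(d),np.arctan2(d[1],d[0]))
w=snap("wrist","w0"); print(w["tool_from_camera"],w["intrinsics"])
manip.move_to([0.50,0.24,0.42],down(np.pi/2-0.1)); print(manip.current_qpos(),manip.current_clock())
snap("wrist","w1")
```

```text
farL [0.6336 0.377  0.11  ]
farR [0.6094 0.118  0.11  ]
nearR [0.4607 0.1321 0.11  ]
nearL [0.4843 0.3904 0.11  ]
s0 [0.5555 0.3445 0.11  ] 0.13620784150807605 -0.08565249071758857
s1 [0.5503 0.2846 0.11  ] 0.13550771991847455 -0.09023039173673784
s2 [0.5434 0.2239 0.11  ] 0.10692849596608081 -0.0825808884676611
s3 [0.5382 0.1651 0.11  ] 0.10630089533530816 -0.09317409489933005
farL [ 0.6373 -0.1597  0.006 ]
farR [ 0.6144 -0.4114  0.006 ]
nearR [ 0.4544 -0.3965  0.006 ]
nearL [ 0.4759 -0.1464  0.006 ]
L0 [ 0.5545 -0.1866  0.116 ] 0.11911056587895899 -0.07757643178521256
S1 [ 0.5424 -0.2458  0.116 ] 0.08901980686549224 -0.08289581390902238
L2 [ 0.5397 -0.3057  0.116 ] 0.11810752247555613 -0.08286743060943484
S3 [ 0.539  -0.3664  0.116 ] 0.08660298909950057 -0.0839699650586356
L0 [ 0.553  -0.1879  0.154 ] 0.04121505358776491 -0.09175796554777524
S1 [ 0.5415 -0.2461  0.154 ] 0.04040404168757913 -0.09744799430263014
L2 [ 0.5391 -0.306   0.154 ] 0.03960859447314336 -0.0937555180640162
S3 [ 0.5386 -0.366   0.154 ] 0.03951764129401012 -0.06936208185751835
[[-0.0004 -0.9497 -0.3132  0.0791]
 [ 1.     -0.0003 -0.0003 -0.0003]
 [ 0.0002 -0.3132  0.9497 -0.1425]
 [ 0.      0.      0.      1.    ]] [[340.8967   0.     252.8665]
 [  0.     340.8967 194.0197]
 [  0.       0.       1.    ]]
[ 0.2347  0.0472  1.3833  0.0003  1.7119 -1.237 ] 3.4833
```

View pics/w1.png

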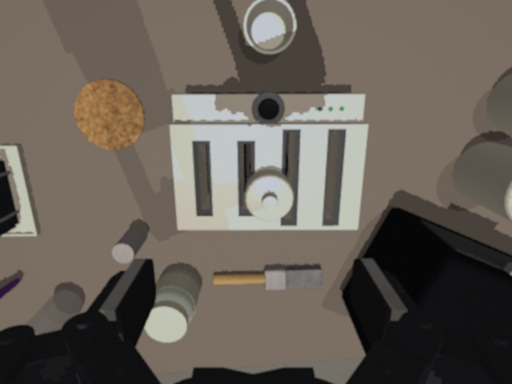

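The wrist picture shows the pot at (269,197) over slots 1 and 2, the button at (268,108), the coaster at (110,115) and the cup at (270,25). I'll cross-check the pot's position, then grasp it.

Run:
```python
from h import *
s=snap("wrist")
print([ (l,find(s,l)[:2]) for l in ("pot","coaster")])
print("knob",ray(s,(269.5,202),.164),"lid",ray(s,(269.5,195),.147))
t=snap("top"); print("knob top",ray(t,np.array((235,146))/4+np.array([95,155]),.164), ray(t,np.array((629,332))/4+np.array([95,155]),.004),find(t,"pot")[:1])
for uv in ((170,124),(367,124),(360,231),(178,231)): print(ray(s,uv,.11))
```

```text
[('pot', [(0.72, array([0.5644, 0.2554, 0.1097])), (0.62, array([ 0.3548,  0.2789, -0.0015]))]), ('coaster', [(0.7, array([ 0.4507,  0.0131, -0.0007]))])]
knob [0.5633 0.2545 0.164 ] lid [0.5599 0.2556 0.147 ]
knob top [0.5622 0.2512 0.164 ] [0.4453 0.0113 0.004 ] [(0.71, array([0.5602, 0.2558, 0.1042]))]
[0.462 0.135 0.11 ]
[0.4874 0.3913 0.11  ]
[0.6399 0.382  0.11  ]
[0.6139 0.1199 0.11  ]
```

Run:
```python
from h import *
q=down(np.pi/2-0.09)
P=np.array([.562,.255])
manip.move_to([*P,.26],q)
r=manip.movel([*P,.106],velocity=0.1,f_stop=8); print("stop",r,manip.current_position())
eoat.move_gripper(0.3,25); print(manip.current_width(),manip.current_contact_force())
manip.movel([*P,.22],velocity=0.1)
snap("wrist","w2"); print(manip.current_width(),manip.current_contact_force(),manip.current_clock())
```

```text
stop False [0.5626 0.2552 0.1068]
0.7396654031259743 [-0.494  -0.2195  4.4678]
0.7458522775110402 [-0.1291 -0.1816 -1.2656] 7.875
```

View pics/w2.png

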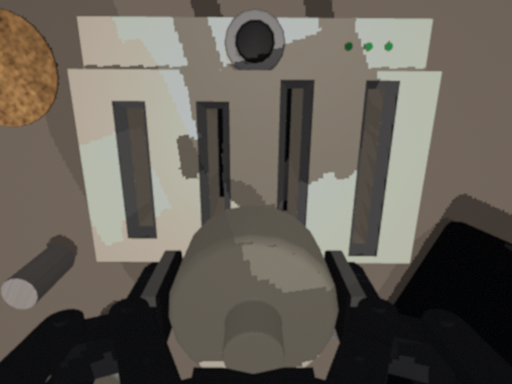

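Run:
```python
from h import *
q=down(np.pi/2-0.09)
P=np.array([.446,.012])
manip.move_to([*P,.16],q)
manip.movel([*P,.02],velocity=0.15)
r=manip.movel([*P,.0005],velocity=0.02,f_stop=4); print("stop",r,manip.current_position(),manip.current_contact_force())
eoat.move_gripper(1.0,25)
manip.movel([*P,.16],velocity=0.15)
manip.move_to([.53,.25,.32],down(np.pi/2-0.09))
s=snap("wrist","w3"); t=snap("top","top1")
print(find(t,"pot"),find(t,"coaster"),manip.current_clock())
```

```text
stop True [0.4457 0.012  0.0007] [-0.6254  0.1812  5.9061]
[(0.92, array([0.4459, 0.0163, 0.0034]))] [(0.64, array([0.4465, 0.0087, 0.0014]))] 13.8667
```

View pics/w3.png

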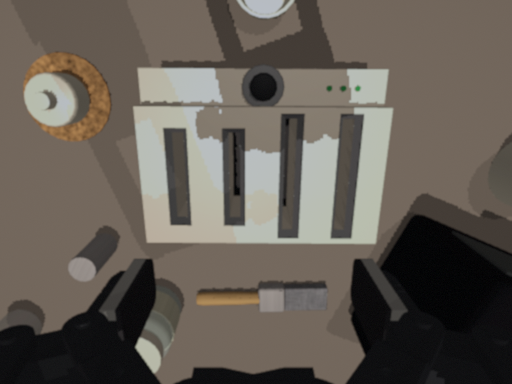

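View pics/top1.png

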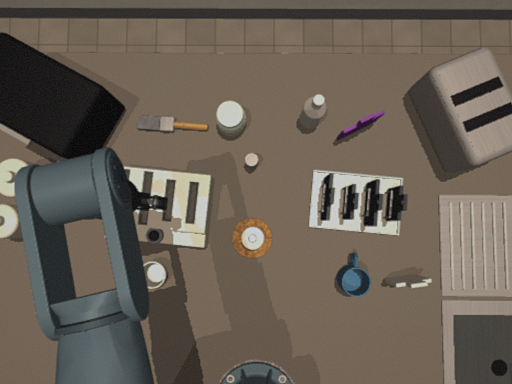

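The pot stands centred on the coaster, at top (252,238). Next I'll fit the dryer's pose from corners and slot rims.

Run:
```python
import cv2
c=cv2.imread("pics/w3.png")
cv2.imwrite("pics/w3c.png",cv2.resize(c[60:250,130:395],None,fx=3,fy=3,interpolation=cv2.INTER_CUBIC))
```

```text
(no output)
```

View pics/w3c.png

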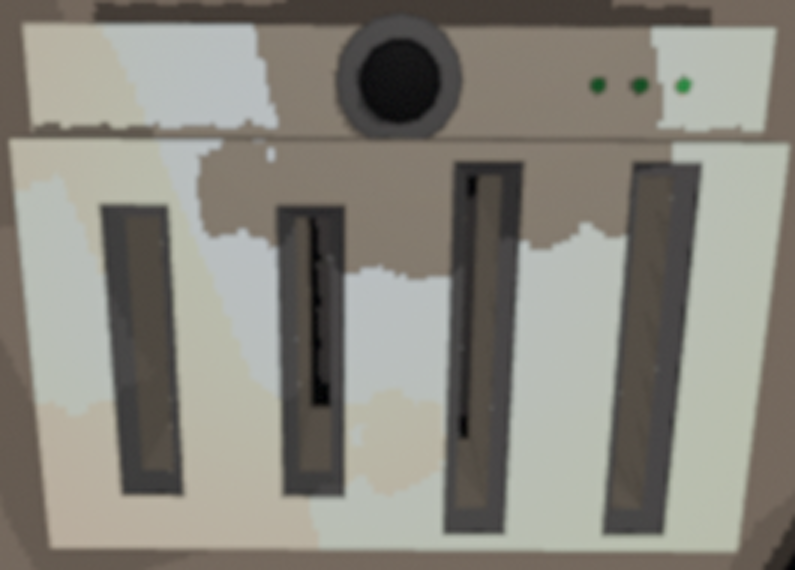

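```bash
cat > fit.py <<'E'
from h import *
from scipy.optimize import least_squares
W=[(-75,-130,9,139),(-75,130,790,143),(75,130,740,551),(75,-130,49,548),
(-54,-102,100,206),(-54,-78,168,206),(54,-102,123,495),(54,-78,183,495),
(-54,-42,276,207),(-54,-18,345,207),(54,-42,283,495),(54,-18,344,495),
(-69,18,455,162),(-69,42,523,162),(69,18,443,533),(69,42,504,533),
(-69,78,633,163),(-69,102,702,163),(69,78,602,534),(69,102,664,534)]
W=np.array(W,float); uvw=W[:,2:]/3+[130,60]; uvw+= (1/3-1)/2  # resize centre shift
T=np.array([(75,130,62,41),(75,-130,463,80),(-75,-130,438,312),(-75,130,34,273)],float); uvt=T[:,2:]/4+[95,155]-.375
s=snap("wrist"); t=snap("top")
def pts(p,XY,z=.11):
    c,sn=np.cos(p[2]),np.sin(p[2]); XY=XY/1000
    return np.c_[p[0]+c*XY[:,0]-sn*XY[:,1],p[1]+sn*XY[:,0]+c*XY[:,1],np.full(len(XY),z)]
def fit(cam,A,uv,z=.11):
    return least_squares(lambda p:(proj(cam,pts(p,A[:,:2],z))-uv).ravel(),[.547,.254,-.09],x_scale=[.01,.01,.01])
def fitz(cam,A,uv):
    return least_squares(lambda p:(proj(cam,pts(p,A[:,:2],p[3]))-uv).ravel(),[.547,.254,-.09,.11],x_scale=.01)
for r in (fit(s,W,uvw),fitz(s,W,uvw),fit(t,T,uvt)): print(r.x, np.abs(r.fun).max(), np.sqrt((r.fun**2).mean()))
print(manip.current_position())
E
python3 fit.py
```

```text
[ 0.5503  0.2558 -0.0967] 1.2207837843996003 0.5545535670955157
[ 0.5503  0.2558 -0.0967  0.1099] 1.2358261058627704 0.5544631192929007
[ 0.548   0.2553 -0.0922] 0.11991353868097576 0.07869678264924793
[0.53   0.2491 0.3196]
```

Run:
```python
from h import *
manip.movel([.53,.25,.33],velocity=.2)
manip.movel([.53,-.275,.33],down(np.pi/2-0.09),velocity=.3)
eoat.move_gripper(0.45,30)
s=snap("wrist","w4"); c=s["color"]; print(s["pos"],s["rot"],manip.current_clock())
cv2.imwrite("pics/w4.png",cv2.resize(c[20:290,100:420],None,fx=2.5,fy=2.2*2.5/2.2,interpolation=cv2.INTER_CUBIC)[:600])
for l in ("large1","small1"): print(l,[(a,b.round(4).tolist()) for a,b in find(s,l)])
```

```text
[ 0.53   -0.2749  0.33  ] [ 0.0449  0.999   0.     -0.    ] 16.6917
large1 [(0.89, [0.5545, -0.1871, 0.0067]), (0.89, [0.7522, -0.2754, 0.003]), (0.88, [0.5426, -0.3067, 0.0077])]
small1 [(0.7, [0.549, -0.2471, 0.006]), (0.69, [0.5407, -0.367, 0.0036]), (0.17, [0.7885, -0.1471, 0.0007])]
```

View pics/w4.png

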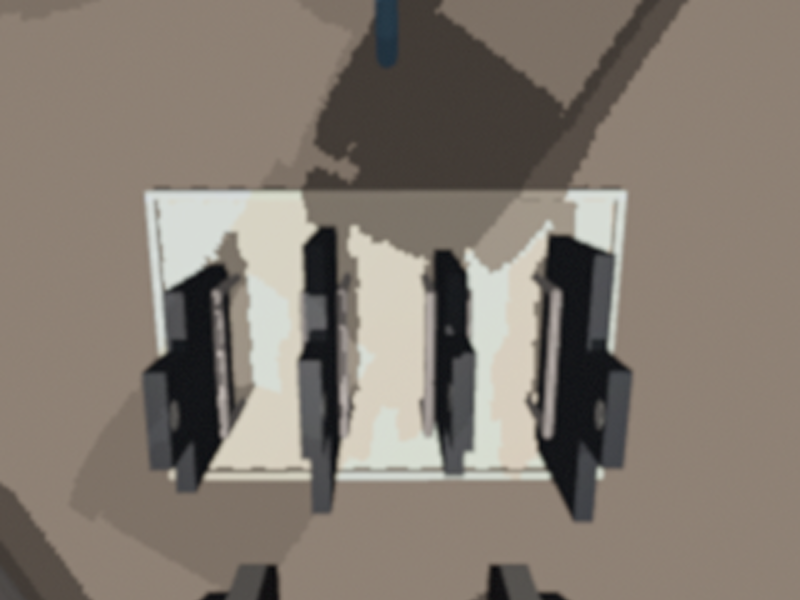

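Run:
```python
from h import *
s=snap("wrist")
g=lambda u,z: ray(s,np.array(u)/2.5+[100-.3,20-.3],z)
Rk=np.array([.5455,-.2785]);a=-.091
M=np.array([[np.cos(a),np.sin(a)],[-np.sin(a),np.cos(a)]])
for n,tab,edge in (("S3",(158,419),(187,490)),("L2",(312,408),(322,512)),("S1",(463,400),(455,473)),("L0",(617,419),(584,521))):
    T=g(tab,.154);E=g(edge,.116); print(n,T,M@(T[:2]-Rk)*1e3,M@(E[:2]-Rk)*1e3)
print([M@(g(u,.006)[:2]-Rk)*1e3 for u in ((146,190),(627,190),(603,478),(168,478))])
for l in ("S3",(144,371),(150,468)),("L2",(300,360),(303,456)),("S1",(453,351),(454,450)),("L0",(611,371),(603,467)):
    d=g(l[2],.154)-g(l[1],.154); print(l[0],np.linalg.norm(d),np.arctan2(d[1],d[0]))
```

```text
S3 [ 0.5408 -0.3649  0.154 ] [  3.2226 -86.5089] [ 48.3402 -86.7052]
L2 [ 0.5418 -0.3045  0.154 ] [ -1.2963 -26.1886] [ 59.0355 -26.2072]
S1 [ 0.5439 -0.2457  0.154 ] [-4.5682 32.491 ] [40.0885 33.632 ]
L0 [ 0.557  -0.1863  0.154 ] [ 3.1056 92.9116] [63.3986 93.0016]
[array([ -77.2564, -123.368 ]), array([-77.3965, 129.7574]), array([ 84.8204, 130.3332]), array([  84.9938, -124.5135])]
S3 0.03971525829238017 -0.11801869209830476
L2 0.03894255049554667 -0.09037591616378916
S1 0.039953219709473076 -0.054819411275321396
L0 0.039267410184698426 -0.08778741221926022
```

```bash
cat >> h.py <<'E'
Q=down(np.pi/2-0.093)
TABS=dict(S3=(.5400,-.3655),L2=(.5407,-.3053),S1=(.5429,-.2459),L0=(.5555,-.1871))
DR=np.array([.549,.2555]);DA=-.0945
def slot(i):
    y=[.09,.03,-.03,-.09][i]; return DR+[-np.sin(DA)*y,np.cos(DA)*y]
def st(m=""): print(m,"pos",np.array(manip.current_position()),"F",np.array(manip.current_contact_force()),"M",np.array(manip.current_moment()),"w %.3f t %.1f"%(manip.current_width(),manip.current_clock()),flush=True)
def pick(n):
    p=TABS[n]
    manip.movel([*p,.30],Q,velocity=.25)
    eoat.move_gripper(0.45,25)
    r=manip.movel([*p,.118],velocity=.12,f_stop=8); st("down %s"%r)
    if r: return False
    eoat.move_gripper(0.0,25); st("grip")
    manip.movel([*p,.128],velocity=.03); st("lift1")
    manip.movel([*p,.31],velocity=.15); st("up")
    return True
E
python3 - <<'E'
from h import *
pick("L0"); snap("wrist","w5"); snap("scene","s5")
E
```

```text
down False pos [ 0.5561 -0.1874  0.1189] F [0.0145 0.4086 0.6112] M [-0.0213 -0.0511  0.0052] w 0.447 t 19.3
grip pos [ 0.5558 -0.1872  0.1185] F [-1.5629  0.4235  2.8288] M [ 0.1933  0.0583 -0.0637] w 0.103 t 19.6
lift1 pos [ 0.5554 -0.1871  0.1279] F [ 0.6078  0.414  -4.6639] M [-0.0293  0.027   0.0402] w 0.102 t 20.1
up pos [ 0.555  -0.1868  0.3087] F [-0.0916  0.1304 -4.2821] M [-0.01   -0.0097  0.0644] w 0.102 t 21.5
```

View pics/w5.png

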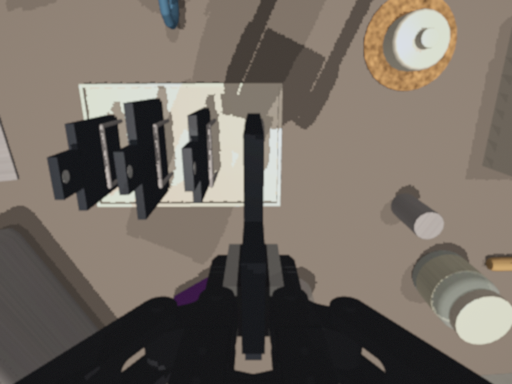

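View pics/s5.png

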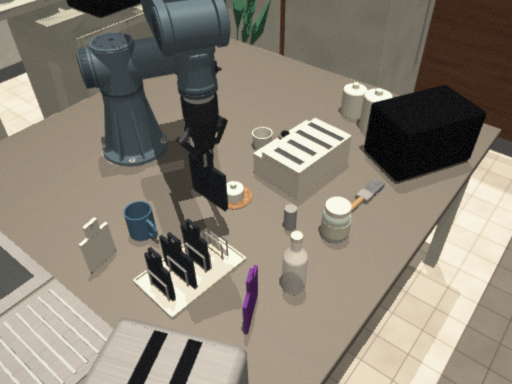

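Run:
```python
from h import *
p=slot(0); print(p)
manip.movel([.555,-.1868,.31],velocity=.2)
manip.movel([*p,.31],down(np.pi/2+DA),velocity=.3)
manip.movel([*p,.236],velocity=.12); st()
s=snap("wrist","w6"); snap("scene","s6")
```

```text
[0.5575 0.3451]
 pos [0.5581 0.3452 0.2369] F [-0.4743  0.5118 -3.7873] M [ 0.0195  0.0034 -0.0044] w 0.102 t 24.5
```

View pics/w6.png

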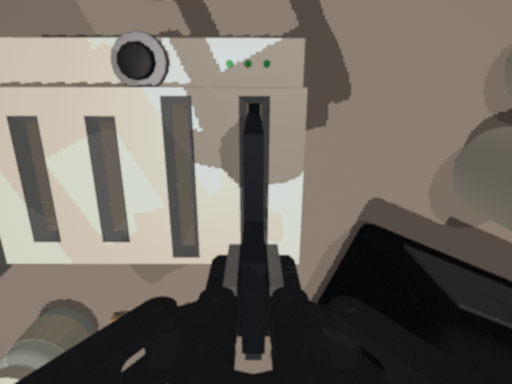

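Run:
```python
import cv2
c=cv2.imread("pics/s6.png");cv2.imwrite("pics/s6c.png",cv2.resize(c[70:220,230:380],None,fx=4,fy=4,interpolation=cv2.INTER_CUBIC))
```

```text
(no output)
```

View pics/s6c.png

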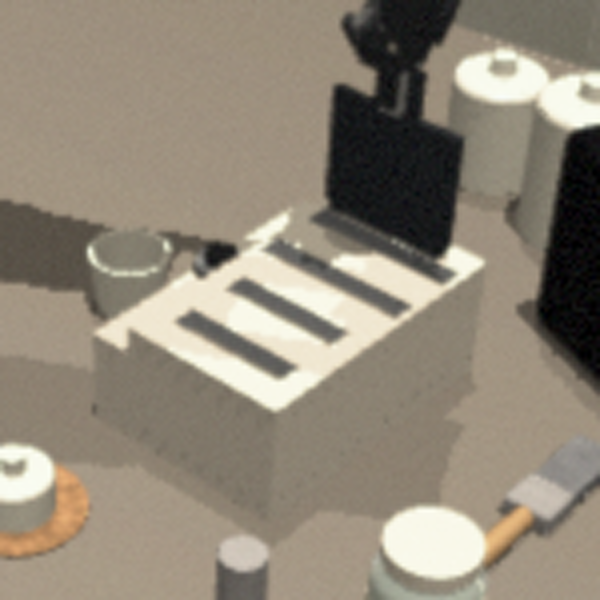

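The board sits over slot 0 with its near corner at wrist (254,108), inside the slot mouth at columns 240–268. Lowering it now.

```bash
cat >> h.py <<'E'
def insert(p,zend=.1330,z0=.24):
    """lower in stages, nulling lateral force"""
    p=np.array(p,float); base=np.array(manip.current_contact_force()); zs=list(np.arange(z0-.02,zend+.004,-.02))+[zend]
    for z in zs:
        for k in range(6):
            r=manip.movel([*p,z],velocity=.03,f_stop=8); f=np.array(manip.current_contact_force())-base
            if max(abs(f[0]),abs(f[1]))>2.5: p+=np.clip(f[:2]*.00025,-.001,.001)
            st("z%.3f stop %s"%(z,r))
            if not r or manip.current_position()[2]<zend+.002: break
        else: return p,False
    return p,True
E
python3 - <<'E'
from h import *
print(insert(slot(0)))
E
```

```text
z0.220 stop False pos [0.5575 0.3451 0.2199] F [ 0.5035  0.3943 -3.3206] M [ 0.0302  0.0038 -0.0222] w 0.100 t 25.3
z0.200 stop False pos [0.5576 0.3451 0.2002] F [ 0.4176 -0.134  -3.8564] M [-0.0084  0.0018  0.0255] w 0.104 t 26.1
z0.180 stop False pos [0.5576 0.3451 0.1802] F [ 0.7917  0.1922 -4.2185] M [0.0264 0.0631 0.0015] w 0.098 t 26.9
z0.160 stop False pos [0.5576 0.3451 0.1601] F [-0.3178  0.3268 -4.6806] M [-0.0364  0.0072  0.009 ] w 0.102 t 27.8
z0.140 stop False pos [0.5576 0.3452 0.1401] F [ 0.2709 -0.7332 -4.3889] M [0.0337 0.0275 0.0184] w 0.098 t 28.6
z0.133 stop False pos [0.5573 0.345  0.1328] F [ 0.2415  0.17   -4.4004] M [-0.0728  0.0046  0.019 ] w 0.104 t 28.9
(array([0.5575, 0.3451]), True)
```

```bash
cat >> h.py <<'E'
def release(p):
    r=manip.movel([*p,.1265],velocity=.01,f_stop=4); st("floor %s"%r)
    eoat.move_gripper(0.45,25); st("rel")
    manip.movel([*p,.31],velocity=.15)
E
python3 - <<'E'
from h import *
p=slot(0); release(p)
manip.movel([*TABS["L2"],.31],Q,velocity=.3)
t=snap("top","top2"); s=snap("scene","s7")
print([(a,b.round(4)) for a,b in find(s,"large1")],[(a,b.round(4)) for a,b in find(t,"pot")])
E
```

```text
floor True pos [0.5572 0.3451 0.1325] F [-2.5556  0.5361  5.833 ] M [-0.0746  0.0601 -0.0243] w 0.100 t 29.2
rel pos [0.5558 0.3445 0.1301] F [-0.2658  1.0088  0.0655] M [-0.0119 -0.0107 -0.0232] w 0.454 t 29.6
[(0.75, array([ 0.5411, -0.3015,  0.0052])), (0.67, array([ 0.754 , -0.2712,  0.0003]))] [(0.64, array([0.4452, 0.017 , 0.003 ]))]
```

View pics/s7.png

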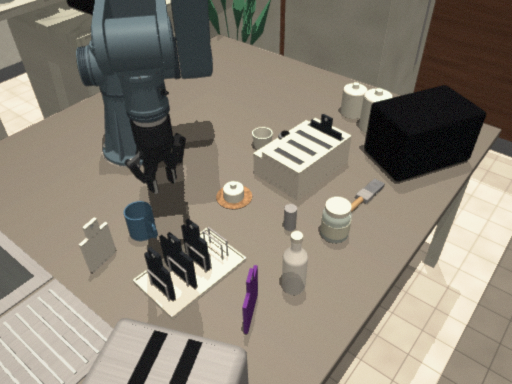

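Board 1 is home: its tab shows at scene (325,122) above slot 0. Next is L2 into slot 1.

```bash
cat >> h.py <<'E'
def carry(i):
    p=slot(i)
    manip.movel([*p,.31],down(np.pi/2+DA),velocity=.3)
    manip.movel([*p,.24],velocity=.12); st("over")
E
python3 - <<'E'
from h import *
if pick("L2"): carry(1)
snap("wrist","w7")
E
```

```text
down False pos [ 0.5412 -0.3057  0.119 ] F [ 0.0685 -0.1019 -0.2016] M [ 0.0294 -0.0554  0.0147] w 0.450 t 35.6
grip pos [ 0.541  -0.3055  0.1186] F [-0.827   0.2248  2.4082] M [0.0461 0.0512 0.0569] w 0.102 t 36.0
lift1 pos [ 0.5406 -0.3052  0.1279] F [-0.23  -0.32  -3.769] M [-0.042   0.0168 -0.0302] w 0.102 t 36.4
up pos [ 0.5402 -0.3049  0.3086] F [-0.2675  0.203  -3.8029] M [-0.0423  0.0012  0.0072] w 0.101 t 37.8
over pos [0.5524 0.2854 0.2408] F [ 1.0532 -0.503  -3.7683] M [ 0.0314 -0.0152 -0.0317] w 0.101 t 40.7
```

View pics/w7.png

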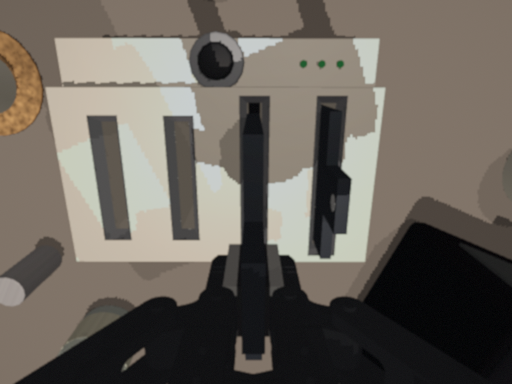

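The board's near corner (254,110) is centred in slot 1's mouth. I'll insert it and go straight on to picking S1 for slot 2.

Run:
```python
from h import *
p,ok=insert(slot(1)); print(ok)
if ok:
    release(p)
    if pick("S1"): carry(2)
    snap("wrist","w8")
```

```text
z0.220 stop False pos [0.552  0.2854 0.2201] F [ 0.2141  0.5266 -4.3135] M [-0.032  -0.0365  0.0049] w 0.105 t 41.5
z0.200 stop False pos [0.5519 0.2854 0.2001] F [-0.5602 -0.0742 -4.5328] M [-0.0117 -0.0117 -0.0034] w 0.102 t 42.3
z0.180 stop False pos [0.5519 0.2854 0.1801] F [-0.4509  0.3715 -3.8145] M [-0.0185  0.0232  0.0228] w 0.104 t 43.2
z0.160 stop False pos [0.552  0.2854 0.1602] F [-1.2572 -0.0859 -3.4757] M [-0.004  -0.0176  0.0285] w 0.098 t 44.0
z0.140 stop False pos [0.552  0.2854 0.1401] F [-0.8163 -0.1607 -3.9907] M [ 0.0491 -0.0216  0.0161] w 0.097 t 44.8
z0.133 stop False pos [0.5517 0.2853 0.1328] F [ 0.4809 -0.7272 -4.8407] M [ 0.006   0.0112 -0.0067] w 0.096 t 45.2
True
floor True pos [0.5516 0.2854 0.1326] F [-0.9555  0.948   6.3209] M [-0.0444  0.0931  0.0346] w 0.101 t 45.4
rel pos [0.5501 0.2849 0.1303] F [-0.8112 -0.2918  0.3298] M [-0.0338 -0.0333 -0.0231] w 0.445 t 45.8
down False pos [ 0.5434 -0.2463  0.1189] F [-0.2644 -1.3772  0.1189] M [-0.0028 -0.0053  0.018 ] w 0.445 t 51.3
grip pos [ 0.5432 -0.2462  0.1185] F [-0.2398  0.2961  2.3679] M [-0.0148 -0.0177  0.0382] w 0.102 t 51.7
lift1 pos [ 0.5429 -0.2459  0.128 ] F [-0.6683  0.6336 -3.0567] M [ 0.025   0.0078 -0.0178] w 0.100 t 52.2
up pos [ 0.5424 -0.2456  0.3086] F [ 0.8714  0.4898 -2.9784] M [-0.0366 -0.0042  0.018 ] w 0.099 t 53.5
over pos [0.5467 0.2255 0.2408] F [ 0.374  -0.4228 -2.2302] M [-0.0287 -0.0059 -0.0037] w 0.100 t 56.0
```

View pics/w8.png

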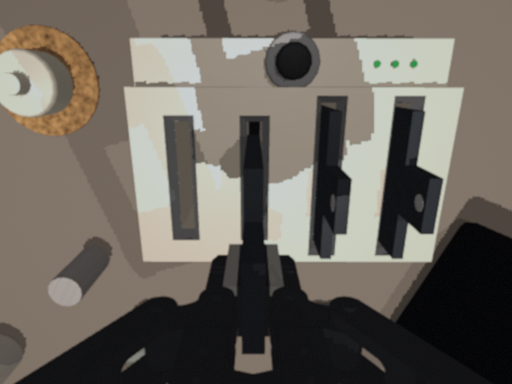

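The small board lines up with slot 2 at (254,128). I'll insert it, then take S3 to slot 3.

Run:
```python
from h import *
p,ok=insert(slot(2)); print(ok)
if ok:
    release(p)
    if pick("S3"): carry(3)
    snap("wrist","w9")
```

```text
z0.220 stop False pos [0.5463 0.2257 0.2201] F [ 0.2155  0.924  -1.8056] M [ 0.0523  0.0092 -0.0377] w 0.099 t 56.9
z0.200 stop False pos [0.5463 0.2256 0.2002] F [-0.799  -0.881  -3.4854] M [ 0.0226 -0.008  -0.0162] w 0.098 t 57.7
z0.180 stop False pos [0.5463 0.2257 0.1801] F [ 0.6226 -0.3155 -2.4181] M [-0.0679  0.0638 -0.0087] w 0.102 t 58.5
z0.160 stop False pos [0.5463 0.2257 0.1601] F [ 0.8921  0.0705 -1.7938] M [ 0.0069 -0.0068  0.008 ] w 0.103 t 59.3
z0.140 stop False pos [0.5463 0.2257 0.1401] F [-0.2427 -0.7135 -2.9122] M [ 0.021   0.0132 -0.018 ] w 0.103 t 60.1
z0.133 stop False pos [0.546  0.2256 0.1328] F [ 0.6524  0.2814 -2.3523] M [-0.0089 -0.0397 -0.0098] w 0.104 t 60.5
True
floor True pos [0.546  0.2257 0.1326] F [-0.2155  0.5984  6.2992] M [-0.0209  0.0738 -0.0367] w 0.103 t 60.8
rel pos [0.5447 0.2254 0.1308] F [ 0.0522  0.2415 -0.0791] M [ 0.0048 -0.0189 -0.057 ] w 0.451 t 61.1
down False pos [ 0.5405 -0.3659  0.119 ] F [ 0.3323  0.0566 -0.1779] M [ 0.0133 -0.0379 -0.0446] w 0.446 t 66.9
grip pos [ 0.5403 -0.3658  0.1186] F [ 0.2303 -0.4656  2.2628] M [-0.0499 -0.011   0.0053] w 0.100 t 67.3
lift1 pos [ 0.5399 -0.3654  0.1279] F [ 0.2365 -0.2721 -2.7728] M [ 0.072   0.0253 -0.0025] w 0.105 t 67.7
up pos [ 0.5396 -0.3651  0.3085] F [-0.2895  0.6847 -3.0385] M [0.0303 0.052  0.001 ] w 0.103 t 69.1
over pos [0.541  0.1658 0.2407] F [-0.3114 -0.0055 -2.5135] M [-0.0238  0.0499  0.0263] w 0.100 t 71.8
```

View pics/w9.png

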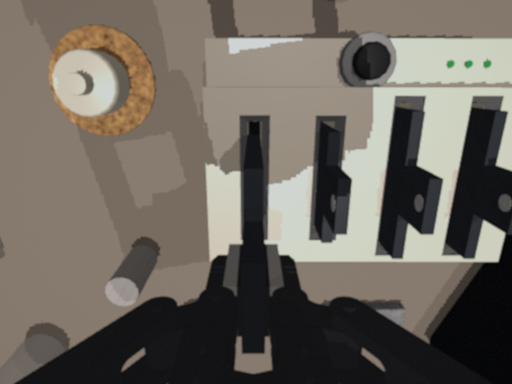

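Run:
```python
from h import *
p,ok=insert(slot(3)); print(ok)
if ok:
    release(p)
    eoat.move_gripper(0.0,25)
    manip.movel([.50,.258,.34],velocity=.2)
    s=snap("wrist","w10"); sc=snap("scene","s10"); 
    print([find(x,"start_top") for x in (s,sc)], find(sc,"pot"),find(sc,"coaster")); st()
    c=sc["color"];cv2.imwrite("pics/s10c.png",cv2.resize(c[70:220,200:370],None,fx=4,fy=4,interpolation=cv2.INTER_CUBIC))
```

```text
z0.220 stop False pos [0.5406 0.1659 0.2201] F [ 0.6433 -0.8984 -2.8623] M [-0.0421  0.0098  0.0843] w 0.100 t 72.6
z0.200 stop False pos [0.5406 0.1659 0.2001] F [ 0.7689 -0.0587 -3.3758] M [ 0.0067 -0.0249  0.0283] w 0.101 t 73.5
z0.180 stop False pos [0.5406 0.1659 0.1801] F [ 0.1829 -0.071  -2.3196] M [ 0.0774 -0.0725  0.0368] w 0.104 t 74.3
z0.160 stop False pos [0.5406 0.1659 0.1601] F [ 0.0664  0.7259 -3.4399] M [ 0.0115  0.058  -0.0005] w 0.100 t 75.1
z0.140 stop False pos [0.5406 0.1659 0.1401] F [ 0.1595  0.2546 -2.3733] M [-0.0039  0.0501 -0.0296] w 0.103 t 75.9
z0.133 stop False pos [0.5403 0.1659 0.1328] F [-0.3245 -0.2136 -3.7915] M [ 0.0086 -0.0103  0.0052] w 0.103 t 76.3
True
floor True pos [0.5404 0.1659 0.1326] F [-0.7499  0.2735  6.0086] M [-0.0001  0.0558  0.0136] w 0.100 t 76.5
rel pos [0.539  0.1658 0.1308] F [0.5758 0.2537 0.4164] M [-0.0136 -0.0587  0.0056] w 0.452 t 76.9
[[(0.76, array([0.4597, 0.265 , 0.1095]))], [(0.49, array([0.6585, 0.0218, 0.0002])), (0.42, array([0.4558, 0.2696, 0.1062])), (0.22, array([ 0.7665,  0.0773, -0.0023]))]] [(0.79, array([0.4474, 0.0132, 0.0028])), (0.41, array([0.4448, 0.0163, 0.0029]))] [(0.88, array([0.4464, 0.0145, 0.002 ]))]
 pos [0.5003 0.2571 0.3396] F [ 0.7126 -0.0404  0.1212] M [-0.0252 -0.0027  0.0937] w -0.001 t 79.7
```

View pics/w10.png

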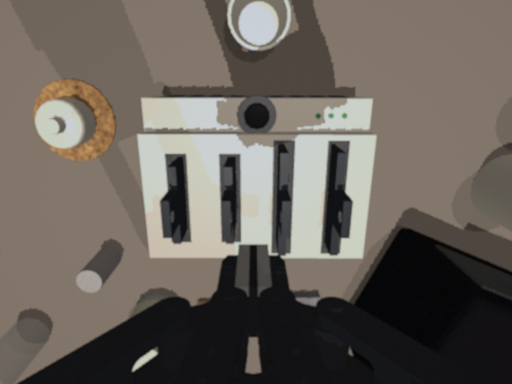

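View pics/s10c.png

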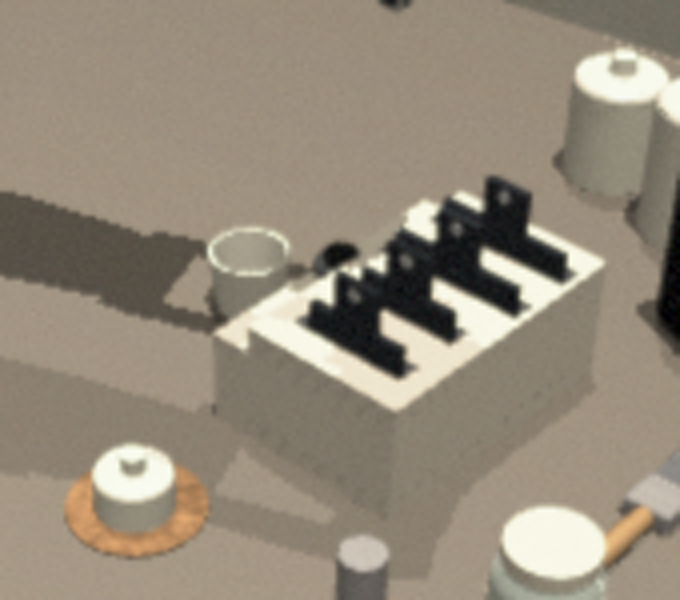

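All four boards stand in their slots. Now I'll press the button, estimated at (0.457, 0.265) with its top near z 0.105.

Run:
```python
from h import *
b=[.457,.2652]
manip.movel([*b,.20],velocity=.15)
manip.movel([*b,.118],velocity=.08); st()
r=manip.movel([*b,.088],velocity=.015,f_stop=9); st("press %s"%r)
manip.hold(.15); st()
manip.movel([*b,.16],velocity=.08)
manip.hold(.3)
manip.movel([*b,.30],velocity=.2)
manip.movel([.40,.20,.36],velocity=.2)
eoat.move_gripper(1.0,25); st()
s=snap("wrist","w11"); t=snap("top","top3"); sc=snap("scene","s11")
print(find(t,"pot"),find(t,"coaster"),find(sc,"pot"),find(sc,"coaster"))
```

```text
pos [0.4575 0.2654 0.1186] F [-0.3012  0.448  -1.1448] M [-0.0248  0.0082 -0.0372] w -0.002 t 82.0
press True pos [0.4571 0.2652 0.101 ] F [-1.7633 -0.7653  6.3001] M [-0.1422  0.3165  0.0153] w -0.001 t 83.2
 pos [0.457  0.2652 0.101 ] F [-1.6928 -0.409   6.5826] M [-0.0836  0.2806  0.0133] w 0.001 t 83.3
 pos [0.4    0.2    0.3601] F [-0.1005 -0.5946  0.0859] M [-0.0282  0.0161 -0.0032] w 1.001 t 86.8
[(0.72, array([0.4439, 0.0131, 0.0015])), (0.49, array([0.7748, 0.0721, 0.0019]))] [(0.86, array([ 0.4441,  0.0119, -0.0004]))] [(0.92, array([0.4467, 0.0133, 0.0027]))] [(0.55, array([0.4453, 0.0158, 0.0022]))]
```

View pics/w11.png

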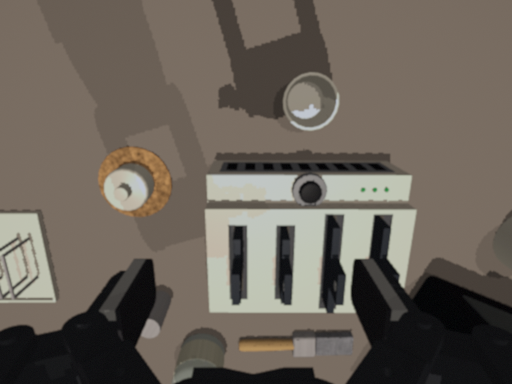

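View pics/s11.png

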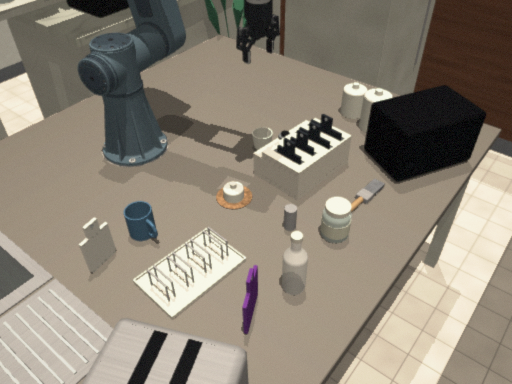

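The press ended at about 7 N, and I don't know where contact began. A second press is allowed while the boards are in, so I'll log force against depth to confirm full travel.

Run:
```python
from h import *
eoat.move_gripper(0.0,25)
b=[.457,.2652]
manip.movel([*b,.20],velocity=.2)
manip.movel([*b,.114],velocity=.08); manip.hold(.2); f0=manip.current_contact_force()[2]
for z in np.arange(.111,.094,-.001):
    r=manip.movel([*b,z],velocity=.02,f_stop=14); manip.hold(.05)
    f=np.mean([manip.current_contact_force()[2] for _ in range(3)])-f0
    print("%.4f %.4f %.2f %s"%(z,manip.current_position()[2],f,r))
    if f>16 or r: break
manip.hold(.1)
manip.movel([*b,.16],velocity=.08); manip.hold(.3)
manip.movel([*b,.30],velocity=.2)
manip.movel([.40,.20,.36],velocity=.2)
eoat.move_gripper(1.0,25); st()
s=snap("wrist","w12"); t=snap("top","top4"); print(find(t,"pot")[:1],find(t,"coaster")[:1])
```

```text
0.1110 0.1109 0.90 False
0.1100 0.1100 1.11 False
0.1090 0.1090 1.42 False
0.1080 0.1080 0.40 False
0.1070 0.1071 1.14 False
0.1060 0.1062 2.91 False
0.1050 0.1051 3.44 False
0.1040 0.1041 4.51 False
0.1030 0.1031 4.82 False
0.1020 0.1021 5.92 False
0.1010 0.1011 6.02 False
0.1000 0.1009 12.72 False
0.0990 0.1008 20.23 False
 pos [0.4  0.2  0.36] F [-0.7076  0.6634 -0.3047] M [-0.0698 -0.0157  0.0143] w 0.998 t 98.0
[(0.67, array([0.443 , 0.0141, 0.0015]))] [(0.69, array([ 0.4456,  0.0125, -0.0027]))]
```

View pics/w12.png

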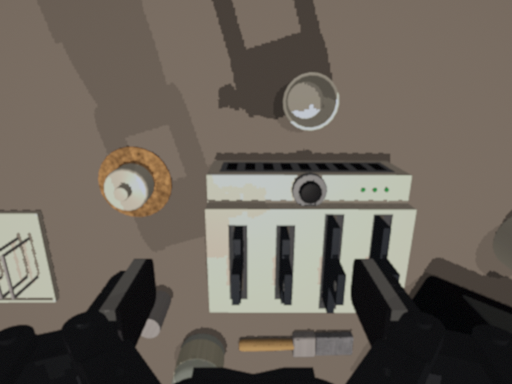

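View pics/top4.png

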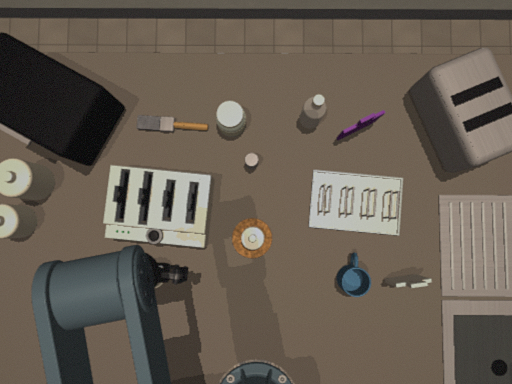

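The force profile shows first contact at about 0.107 and bottoming at 0.101, so both presses reached the full 6 mm. The pot is centred on the coaster, the rack is empty, all four boards are in, and the arm is clear.

Run:
```python
from h import *
print(ticket.close_job(), manip.current_clock())
```

```text
the job is handed in; nothing more can be done
the job is handed in; nothing more can be done
```

The job is done and handed in at about 98 s of the 210 s allowed. The hand-in gives no verdict, so success rests on my own checks below.

- **Pot:** I moved it to the cork coaster. In the last pictures its measured centre is within about 3 mm of the coaster's, against the 24 mm allowed.
- **Boards:** All four black boards went into the dryer: the two large ones in slots 0 and 1, the two small ones in slots 2 and 3. I gripped each at 25 N. Each showed no side contact on the way down, touched the floor at the expected height, and was then released. The rack is empty.
- **Start button:** I pressed it after the boards were in. I couldn't tell from the first press alone whether it had gone fully down, so I pressed again and logged force against depth. It met the button at about z = 0.107 and bottomed at 0.101. That is the full 6 mm, and the first press had reached the same depth. I confirmed it had come back only by eye, since the button joint can't be read.
- **Bystanders and look-alikes:** The purple and white look-alikes were left alone, and the bystanders look unmoved in the pictures.

**Disagreement:** the top and wrist cameras differed by about 2 mm on where the dryer stood. I used the average, and all four boards fitted without correction.

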